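# Zero the gauge and press the lens barrel into its V-block

### The arm

A 6-joint arm with a two-finger parallel gripper is mounted at the origin on a cart in front of the work surface, level with it; the furniture and walls round the work are solid. World frame = base frame: x ahead of the robot, y to its left, z up, the work surface at z = 0. Lengths are in mm, angles in rad, forces in N, time in s.
With the tool pointing down it reaches from about 275 to 825 mm from the base axis. Payload 4.9 kg.
Tool frame: the origin (TCP) lies at the very end of the fingers, on their centre line; the grasp point (between the pads) lies 19 mm behind it; z points along the fingers, y is the line along which they close (so a half turn about z gives the same grasp; the last joint's range is limited). The gripper opens to 85 mm and grips with 20 to 120 N. Pads are 22 mm wide; open, the fingers measure 114 mm over their backs; the gripper's body (76 mm by 85 mm) begins 54 mm behind the grasp point. The pads swing forward as they close: fully open they stand 13 mm farther back than shut.
Start: joints at [1.179, 0.326, -0.193, 1.052, 0, 1.437], TCP at [140.218, 531.843, 231.281] pointing down, gripper open.
Joint ranges: [-2.65, 2.65], [-0.97, 1.79], [-1.3, 1.35], [-1.93, 2.1], [-1.47, 1.37], [-3.14, 3.14]. Speed limits (rad/s): [2.57, 2.57, 3.14, 3.14, 3.14, 3.14].

### API

Orientations are given as [roll, pitch, yaw] about the fixed x, y, z axes, in that order (R = Rz(yaw) Ry(pitch) Rx(roll)).
In Python, from bench import bot, solve_ik, imaging gives the robot as it stands. Calls block until the motion is done:
- bot.move_ptp(position, orientation): joint-space move of the TCP to a pose.
- bot.movel(position, rot=None, max_speed=150, threshold=None): straight line of the TCP; rot=None keeps the orientation; max_speed is the mean speed in mm/s. With threshold (N) it stops when the force on the tool has changed by that much, and returns True; else False.
- bot.move_j(angles): joint-space move.
- bot.grip(opening, effort=None): opening from 0.0 (shut) to 1.0 (fully open); effort is the grip in N (None keeps the last); returns when the fingers have stopped.
- bot.dwell(seconds).
- solve_ik(position, orientation): joint angles nearest the present ones, or None.
- bot.get_state(): the state.
- imaging.capture(name): name is "scene" or "top" or "wrist"; returns the picture (480x640x3 uint8, blue, green, red); there is no depth.
- imaging.camera_model(name): a dict with "K" (3x3 intrinsics, pixels), "position" and "rotation" of the camera in the world. Camera axes: x right, y up, looking along -z (the intrinsics and any distortion apply to the point x, -y, -z); pixel columns grow to the right and rows downward; lengths in mm; the calibration is good to about 2 mm. The wrist camera is an equidistant fisheye: a pixel r from the principal point sees the ray r / f radians off the axis. A picture is of the moment at which its call begins: read the wrist's pose just before it. camera_model takes no time and is no camera call; for the wrist camera it gives the pose at the moment of the call.
A pose or a line that the arm cannot do raises bot.IKError and nothing moves.
- bot.sign_off(): hands the job in; it is judged then, once.
The state is a dict: "t": time; "qpos": joint angles; "joint_velocities": joint speeds; "effort": joint torques, N m; "tcp_pos": TCP position; "orientation": TCP orientation; "contact_force": force on the tool from outside, world axes, zero at the start; "wrist_torque": the same for the moment, N m; "opening": opening from 0.0 (shut) to 1.0 (fully open); "gripper_force": force on a finger pad.
Only numpy, scipy, OpenCV 4.12 (cv2) and the standard library are available. Lean on these libraries where they do the work, as an engineer would, in place of code of your own. Each camera call takes 0.05 s, during which the arm holds its last target. There are 200 camera calls.

### The job

Zero the gauge while the V-block is still empty: press the push button on the gauge box fully down and let it come back up. Then lift the thicker of the two lens barrels off its rest, lay it in the V-block, centred along the groove, and press it down so that it bears firmly on both flanks. Finish while still gripping the barrel and pressing it down in the V; do not let go, and leave the other barrel and the things lying around where they are.

Things in the scene. Friction and masses are not known exactly. Their poses are not given: they have to be found in the camera images.
- lens_wide_center (a point): Centre of the thicker lens barrel, the one to seat: a loose, smooth dark steel cylinder, 30 mm in diameter and 110 mm long, glass at both ends and two fine bright rings near each end, 110 to 210 g. This point's y axis is the barrel's axis (the ends are alike). It lies level in its rest, axis 40 mm above the worktop.
- lens_slim_center (a point): Centre of the slimmer lens barrel, to be left alone: same look, 18 mm in diameter, 110 mm long, y along its axis, lying level in a like rest, axis 40 mm above the worktop. Which barrel lies nearer the robot varies.
- rest_wide: Fixed grey plastic rest of the thicker barrel; origin at the centre of its underside, y along the barrel. Foot 62 x 100 x 6 mm; two saddles at y = +-31 to +-47 mm, their cheeks 2 mm clear of the barrel and 36 mm high. Between the saddles only the foot lies below the barrel: it can be gripped at its middle from above and lifted straight up.
- rest_slim: Fixed rest of the slimmer barrel, of the same make and with the same foot; origin at the centre of its underside, y along the barrel.
- v_seat (a point): Where the 30 mm barrel's centre is when seated and centred in the V-block: 55 mm above the worktop; y along the groove, z up. The fixed V-block is two steel 90 degree V-supports in line, open upward, at y = +-25 to +-50 mm, 56 mm wide in x, flat tops 1 mm below this point, groove mouth 40 mm. The 50 mm gap between them is free for fingers down to 18 mm above the worktop.
- station: The V-block with its 110 (x) x 130 (y) x 10 mm aluminium base plate, fixed; origin at the centre of the plate's underside, y along the groove. A low black sensor with a glass window lies in the gap between the supports, its top 18 mm above the worktop. The seated barrel reaches 5 mm past each support.
- near_flank: The sloping 45 degree groove faces on the -x side of both supports (in the V-block's frame; the side nearer the robot), fixed; same origin and axes as the V-block's base plate.
- far_flank: The sloping 45 degree groove faces on the +x side of both supports, fixed; same origin and axes as the V-block's base plate.
- gauge_box: Fixed grey gauge box, 110 (x) x 80 (y) mm, top face 45 mm above the worktop, with a dark display on its far half and the push button on its near half; origin at the centre of its underside.
- zero_top (a point): Centre of the top face of the round grey push button, 26 mm in diameter, in a black collar on the gauge box; it is pressed straight down.
- zero (a joint): Travel of the push button in m: 0 up, 0.006 fully down; a spring of 5 N at full travel brings it back up.
- timer: Bystander, loose, to be left alone: 69 x 69 x 19 mm bench timer; origin at the centre of its underside.
- label_tape: Bystander, loose, to be left alone: blue tape roll, 60 mm in diameter, 19 mm high, lying flat; origin at the centre of its underside.
- vial_1: Bystander, loose, to be left alone: small upright bottle with a red screw cap, 22 mm in diameter, 46 mm high; origin at the centre of its underside.
- vial_3: Bystander, loose, to be left alone: small upright bottle with a green screw cap, 22 mm in diameter, 46 mm high; origin at the centre of its underside.
- forceps: Bystander, loose, to be left alone: steel forceps lying flat, 18 x 124 x 8 mm, long along y; origin at the centre of its underside.
- marker_1: Bystander, loose, to be left alone: marker pen lying flat, 14 x 136 x 15 mm, long along y; origin at the centre of its underside.
Mind the look-alikes: they are no part of the job. Leave any purple look-alike of the part that bears lens_wide_center alone.

How it is judged:
By the outcome, as a careful person would: the job done as asked, in the order asked, and still so for the second after the job is handed in, while the arm keeps its last pose, push and grip.
It also fails if it takes over 45 s, if anything falls off the work surface, if the arm or the gripper's body presses on something with over 40 N, if the wrist force passes 120 N, or if a joint passes its speed limit or range.

## Working session

There is one attempt and no reset: what is moved stays moved. The work goes in short steps, each a Python script; the robot and the scene stay as the last script left them, time stands still between calls to the robot, and variables do not carry over. Pictures are saved under pics/ and viewed, at most 10 in all, crops included, and the job is handed in when it is done.

```bash
mkdir -p pics
python3 - <<'E'
from bench import bot, imaging
import cv2
for n in("top","scene"):
    cv2.imwrite(f"pics/{n}0.png",imaging.capture(n)); m=imaging.camera_model(n); print(n,m)
s=bot.get_state(); print(s['t'],s['orientation'],s['opening'])
E
```

```text
top {'K': array([[544.95363027,   0.        , 317.27750601],
       [  0.        , 544.95363027, 246.41179094],
       [  0.        ,   0.        ,   1.        ]]), 'position': array([ 284.57283281,  175.81043496, 1649.06425732]), 'rotation': array([ 0.15921083, -0.01276972, -1.57464081])}
scene {'K': array([[532.0220814 ,   0.        , 316.15344709],
       [  0.        , 532.0220814 , 231.4566775 ],
       [  0.        ,   0.        ,   1.        ]]), 'position': array([-3.26571424e-01, -4.56765071e+02,  1.08723548e+03]), 'rotation': array([ 6.69800430e-01,  5.54133057e-04, -7.09121017e-01])}
0.1 [-3.14005327e+00 -1.90141566e-04  2.88378118e+00] 1.004871995072932
```

View pics/top0.png

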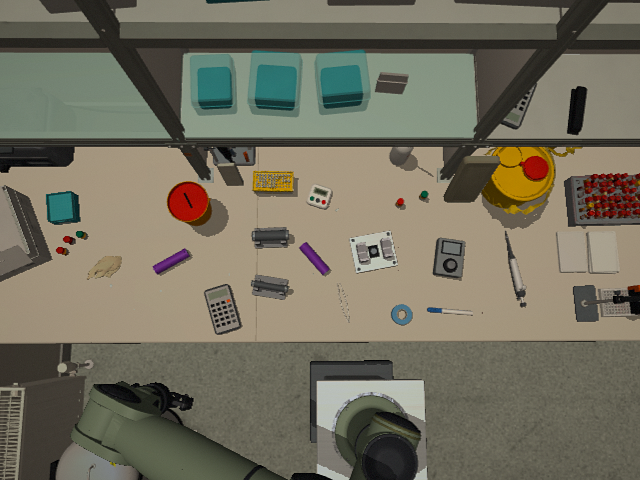

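View pics/scene0.png

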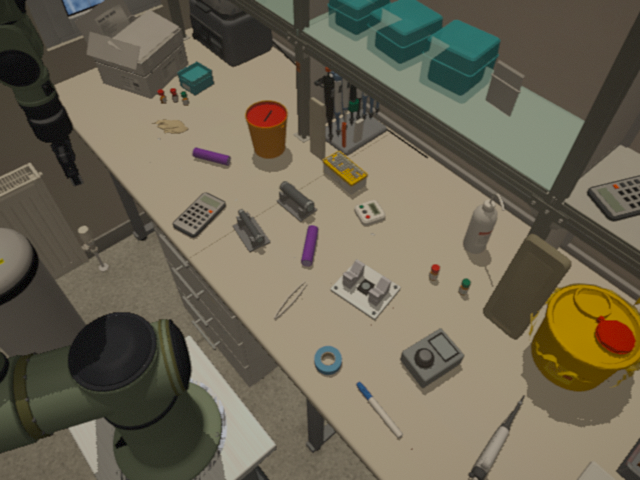

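The top view shows the barrels at about (270,237) and (270,287), the station at (374,252) and the gauge box at (450,257). The purple decoys lie at (315,258) and (171,261). I'll enlarge these areas next.

```bash
cat > h.py <<'E'
from bench import bot, imaging, solve_ik
import numpy as np, cv2
from scipy.spatial.transform import Rotation as Rn
def cam(n):
    m=imaging.camera_model(n); r=np.array(m['rotation'])
    R=r if r.shape==(3,3) else Rn.from_euler('xyz',r).as_matrix()
    return m['K'],np.array(m['position']),R
def ray(c,u,v,fish=False):
    K,p,R=c; x=(u-K[0,2])/K[0,0]; y=(v-K[1,2])/K[1,1]
    if fish:
        t=np.hypot(x,y); s=np.sinc(t/np.pi); d=np.array([x*s,-y*s,-np.cos(t)])
    else: d=np.array([x,-y,-1])
    return R@d
def pt(c,u,v,z,fish=False):
    d=ray(c,u,v,fish); return c[1]+d*(z-c[1][2])/d[2]
def proj(c,P,fish=False):
    K,p,R=c; q=R.T@(np.array(P,float)-p); x,y,z=q[0],-q[1],-q[2]
    if fish:
        r=np.hypot(x,y); t=np.arctan2(r,z); k=t/r if r>0 else 1/z; x,y=x*k,y*k
    else: x,y=x/z,y/z
    return np.array([K[0,0]*x+K[0,2],K[1,1]*y+K[1,2]])
E
python3 - <<'E'
from h import *
a=cv2.imread("pics/top0.png")
A=cv2.resize(a[215:305,240:320],None,fx=5,fy=5,interpolation=cv2.INTER_CUBIC)
B=cv2.resize(a[215:305,345:405],None,fx=5,fy=5,interpolation=cv2.INTER_CUBIC)
cv2.imwrite("pics/c1.png",np.hstack([A,B]))
c=cam("top")
for n,u,v,z in[("far",270,237,40),("near",270,287,40),("stn",374,252,10),("btn",449.5,265.5,50),("gauge",449.5,257,45)]:print(n,pt(c,u,v,z).round(1))
c2=cam("scene")
print("scene btn",pt(c2,425,354,50).round(1), "base in top",proj(c,[0,0,0]))
E
```

```text
far [571.7 295.8  40. ]
near [421.8 294.3  40. ]
stn [530.1 -18.8  10. ]
btn [ 483.3 -237.4   50. ]
gauge [ 509.4 -239.8   45. ]
scene btn [ 493.7 -231.6   50. ] base in top [370.84524843 432.75519906]
```

View pics/c1.png

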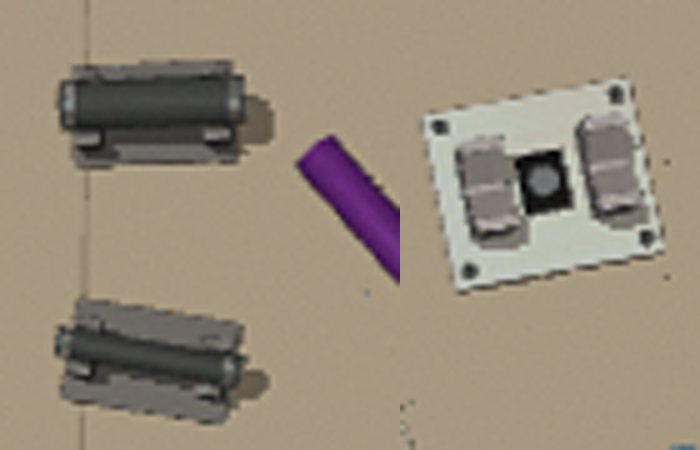

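The thicker barrel is the far one: crop (152,102), full image (270.4,235.4), with its axis almost along world y. The V-block's groove is turned by about 10°. I'll go above the barrel and the station for close wrist views.

Run:
```python
from h import *
c=cam("top")
def f(x,y,ox):return ox+x/5,215+y/5
e1=pt(c,*f(68,104,240),40);e2=pt(c,*f(236,100,240),40);print("barrel",e1,e2)
for p in [(425,118),(630,80),(662,250),(458,290)]:print("plate",pt(c,*f(p[0]-400,p[1],345),10).round(1))
for x,y in((573,296),(530,-18),(485,-237)):
    for yaw in (-np.pi/2,np.pi/2): 
        q=solve_ik([x,y,150],[np.pi,0,yaw]); print(x,y,yaw,None if q is None else np.round(q,2))
```

```text
barrel [575.41772525 344.91092215  40.        ] [577.70029728 244.33548352  40.        ]
plate [571.7  53.8  10. ]
plate [595.1 -72.4  10. ]
plate [490.1 -89.2  10. ]
plate [466.   35.2  10. ]
573 296 -1.5707963267948966 [ 0.36  0.56 -0.04  0.97  0.   -1.21]
573 296 1.5707963267948966 [ 0.36  0.56 -0.04  0.97  0.    1.93]
530 -18 -1.5707963267948966 [-0.17  0.36 -0.37  0.84  0.   -1.74]
530 -18 1.5707963267948966 [-0.17  0.36 -0.37  0.84  0.    1.4 ]
485 -237 -1.5707963267948966 [-0.59  0.38 -0.34  0.85  0.   -2.16]
485 -237 1.5707963267948966 [-0.59  0.38 -0.34  0.85  0.    0.98]
```

Run:
```python
from h import *
H=np.pi/2
im=[];
for n,p,yaw in(("barrel",(575,296,170),H),("stn",(531,-18,200),H+.19)):
    bot.move_ptp(p,[np.pi,0,yaw])
    c=cam("wrist"); np.savez(f"{n}.npz",K=c[0],p=c[1],R=c[2])
    a=imaging.capture("wrist"); cv2.imwrite(f"pics/w_{n}.png",a); im.append(a)
    print(n,c[1],c[0][0,0],bot.get_state()['t'],bot.get_state()['tcp_pos'])
    print([proj(c,(p[0],p[1],z),True).round() for z in(0,40)])
```

```text
barrel [574.63612591 363.66496975 312.6905607 ] 371.64829954431775 1.9583 [574.26303985 297.19043555 170.33018867]
[array([315., 221.]), array([315., 233.])]
stn [519.10293883  48.22034107 342.50562669] 371.64829954431775 3.2167 [531.3454083  -16.93720489 199.95973947]
[array([313., 214.]), array([313., 223.])]
```

View pics/w_barrel.png

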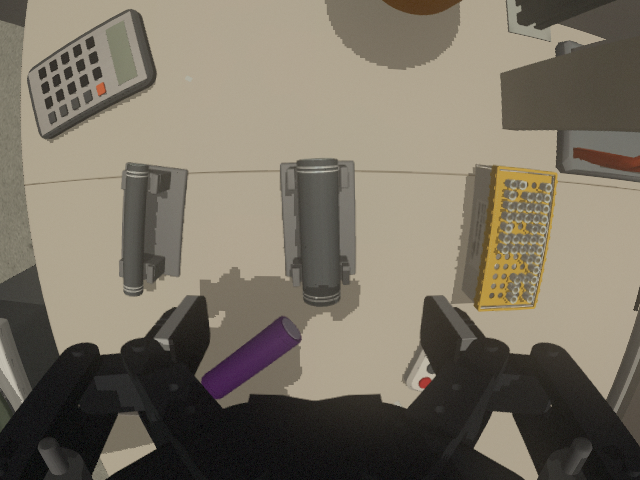

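View pics/w_stn.png

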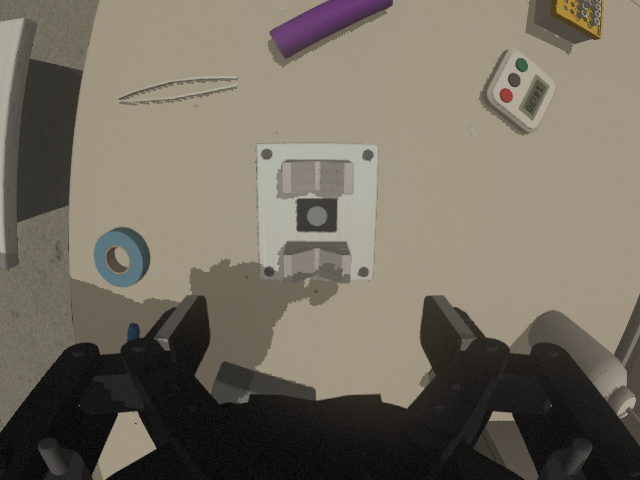

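The barrel view shows the thick barrel from about (318,162) to (322,304), edges at columns 298–339 at the top and 304–341 at the bottom. The station view shows plate corners at (257,144), (378,145), (374,280) and (259,280), with the sensor lens at (317,215).

Run:
```python
from h import *
L=lambda n:(lambda d:(d['K'],d['p'],d['R']))(np.load(n+".npz"))
c=L("barrel")
for p in[(318.5,162,55),(322,304,55),(318.5,170,42),(322,296,42),(298,170,42),(339,170,42),(303.5,290,42),(341,290,42)]:print(p,pt(c,*p,True).round(1))
c=L("stn")
P=np.array([pt(c,u,v,10,True) for u,v in((257,144),(378,145),(374,280),(259,280))]);print(P.round(1),P.mean(0))
print("sens",pt(c,317,215,18,True),"groove",pt(c,318,176,40,True),pt(c,317,262,40,True))
print([np.linalg.norm(P[i]-P[i-1]).round(1) for i in range(4)])
g=(P[0]+P[1]-P[2]-P[3]);h=P[1]+P[2]-P[0]-P[3];print("yaw",np.arctan2(-g[0],g[1]),np.arctan2(h[1],h[0]))
```

```text
(318.5, 162, 55) [577.4 349.9  55. ]
(322, 304, 55) [580.6 243.8  55. ]
(318.5, 170, 42) [577.5 343.3  42. ]
(322, 296, 42) [580.8 244.7  42. ]
(298, 170, 42) [562.7 343.3  42. ]
(339, 170, 42) [592.5 343.5  42. ]
(303.5, 290, 42) [566.2 249.9  42. ]
(341, 290, 42) [595.8 249.9  42. ]
[[469.1  37.5  10. ]
 [575.2  57.3  10. ]
 [600.4 -68.2  10. ]
 [491.3 -89.3  10. ]] [533.99540189 -15.66532975  10.        ]
sens [533.66844099 -14.65259056  18.        ] groove [527.26711185  21.60648575  40.        ] [540.55491053 -50.64506441  40.        ]
[np.float64(128.7), np.float64(108.0), np.float64(128.0), np.float64(111.1)]
yaw 0.18547378054756014 0.18772631068761025
```

Run:
```python
from h import *
bot.move_ptp((487,-235,130),[np.pi,0,np.pi/2])
bot.grip(0.0)
c=cam("wrist"); np.savez("g.npz",K=c[0],p=c[1],R=c[2])
cv2.imwrite("pics/w_g.png",imaging.capture("wrist")); s=bot.get_state();print(s['t'],s['tcp_pos'],s['opening'],s['contact_force'])
print(proj(c,(487,-235,51),True))
```

```text
4.9583 [ 486.95114876 -235.07797359  129.99132518] 0.00033484908395359507 [-0.53270847 -0.27539066  0.4391721 ]
[313.81697626 250.59314054]
```

View pics/w_g.png

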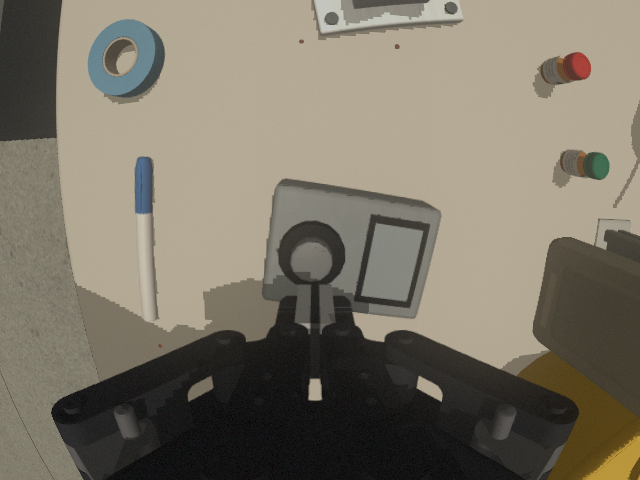

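The button's centre is at about (311,259) with the shut fingers just above it. I'll correct the position and press.

Run:
```python
from h import *
d=np.load("g.npz");c=(d['K'],d['p'],d['R'])
b=pt(c,311,259,52,True);print(b)
bot.movel((b[0],b[1],64))
z=lambda:bot.get_state()['tcp_pos'][2]
print(bot.movel((b[0],b[1],38),max_speed=25,threshold=2),z(),bot.get_state()['contact_force'])
print(bot.movel((b[0],b[1],30),max_speed=20,threshold=12),z(),bot.get_state()['contact_force'])
bot.dwell(.2);print(z(),bot.get_state()['contact_force'])
bot.movel((b[0],b[1],130)); print(bot.get_state()['t'],bot.get_state()['contact_force'])
```

```text
[ 485.24434631 -240.17458501   52.        ]
True 61.04831240977808 [-0.33923336 -0.37480512  5.02495649]
True 61.03439231080647 [-1.25151677  0.87052579  5.25475109]
61.03402575952574 [-0.85383484  0.64911202  5.82418421]
7.1167 [-0.27527688  0.20018653 -0.09330201]
```

Run:
```python
from h import *
x,y=485.2,-240.2
bot.movel((x,y,76))
for z in(72,68,66,64,62,61,60,59):
    r=bot.movel((x,y,z),max_speed=60,threshold=20); s=bot.get_state(); print(z,r,s['tcp_pos'][2].round(2),s['contact_force'].round(1))
    if s['contact_force'][2]>12: break
bot.movel((x,y,110)); print(bot.get_state()['t'])
```

```text
72 False 72.53 [0.1 0.4 0.6]
68 False 67.98 [ 0.5 -0.   0.7]
66 False 66.19 [ 1.7 -0.6  1.8]
64 False 64.16 [ 0.6 -0.1  3.2]
62 False 62.17 [ 0.5 -1.1  3.8]
61 False 61.15 [ 0.4 -0.   3.8]
60 False 60.92 [-1.1  1.1 11.8]
59 False 60.79 [-3.1  1.1 18.7]
10.1167
```

The button bottoms at z = 61 and its top is at 67, so it was pressed fully and came back up. Next I grasp the thick barrel.

Run:
```python
from h import *
yaw=np.pi/2+.032; X,Y=579,297
bot.move_ptp((X,Y,120),[np.pi,0,yaw]); bot.grip(0.75,20)
bot.movel((X,Y,45)); print(bot.movel((X,Y,20),max_speed=60,threshold=10))
def st(m):
    s=bot.get_state(); print(m,s['t'],s['tcp_pos'].round(2),s['contact_force'].round(1),s['wrist_torque'].round(2),round(s['opening'],3),s['gripper_force'])
st("down"); bot.grip(0,20); st("g20"); bot.grip(0,80); st("g80")
bot.movel((X,Y,23),max_speed=20); st("up3")
bot.movel((X,Y,130)); bot.dwell(.2); st("up")
c=cam("wrist"); np.savez("h.npz",K=c[0],p=c[1],R=c[2])
cv2.imwrite("pics/w_h.png",imaging.capture("wrist"))
```

```text
False
down 13.925 [578.76 296.91  19.64] [0.2 0.2 0.3] [ 0.01 -0.08  0.03] 0.754 0.0
g20 14.325 [579.15 297.12  20.37] [-1.2  0.6  2. ] [0.03 0.17 0.01] 0.343 20.657770335674286
g80 14.5417 [579.39 297.18  20.61] [-1.4 -0.2  5.4] [-0.05  0.16 -0.02] 0.327 78.48510146141052
up3 14.8417 [578.63 296.83  22.56] [ 0.7  0.2 -1.2] [0.02 0.01 0.  ] 0.331 78.77558827400208
up 15.9083 [578.24 296.7  128.68] [ 0.1  0.3 -0.5] [ 0.   -0.01 -0.02] 0.328 78.80536079406738
```

View pics/w_h.png

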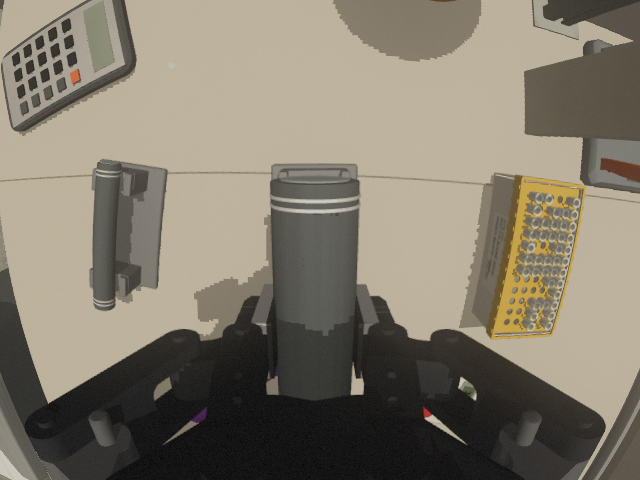

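The barrel is held between the fingers, its far end at about row 182 (column 315), and the other things are untouched. I'll check the barrel's offset along its axis, go above the V and lower it with a light force threshold.

```bash
cat >> h.py <<'E'
def st(m):
    s=bot.get_state(); print(m,round(s['t'],2),s['tcp_pos'].round(2),s['contact_force'].round(1),s['wrist_torque'].round(2),round(s['opening'],3),round(float(s['gripper_force']),1)); return s
SX,SY,YAW=534.0,-15.5,np.pi/2+.187
E
python3 - <<'E'
from h import *
d=np.load("h.npz");c=(d['K'],d['p'],d['R'])
print("end",pt(c,315,182,128.7+20+15,True), "edges",pt(c,271,205,149,True),pt(c,359,205,149,True))
bot.move_ptp((SX,SY,110),[np.pi,0,YAW]); bot.dwell(.2); st("above")
bot.movel((SX,SY,46),max_speed=80); st("46")
print(bot.movel((SX,SY,28),max_speed=15,threshold=5)); st("contact")
c=cam("wrist"); np.savez("s.npz",K=c[0],p=c[1],R=c[2])
cv2.imwrite("pics/w_s.png",imaging.capture("wrist")); cv2.imwrite("pics/top_s.png",imaging.capture("top"))
E
```

```text
end [577.16110968 351.74864643 163.7       ] edges [562.75186984 342.02490765 149.        ] [592.14282429 342.99086621 149.        ]
above 17.37 [534.43 -14.48 110.04] [ 0.5 -0.9 -1.1] [0.01 0.04 0.04] 0.327 78.8
46 18.32 [534.45 -15.56  46.39] [ 0.2 -0.8 -0.4] [-0.03 -0.02  0.02] 0.328 78.8
True
contact 19.03 [533.42 -15.52  36.12] [0.5 0.4 0. ] [-0.08  0.06  0.02] 0.329 78.7
```

View pics/w_s.png

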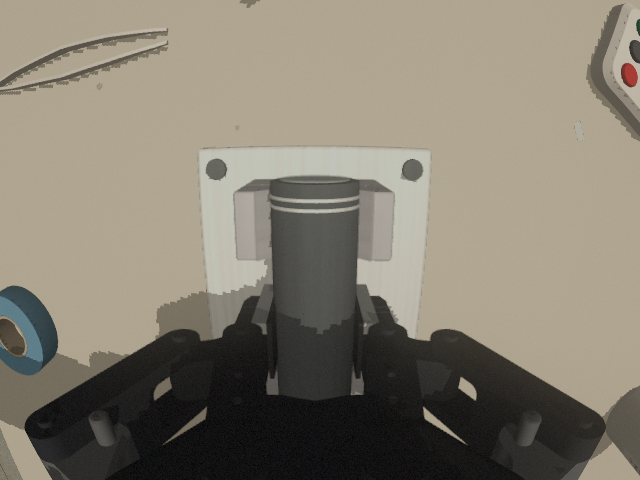

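The barrel is between the flanks: supports at columns 236–392, barrel at 271–359. I'll check centring along the groove within this one picture, then press down in small steps.

Run:
```python
from h import *
d=np.load("s.npz");c=(d['K'],d['p'],d['R'])
g=np.array([-np.sin(.187),np.cos(.187),0]);h=np.array([g[1],-g[0],0]);o=np.array([533.4,-15.5,0])
for n,u,v,z in(("end",315,182,71),("supL",237,192,54),("supR",392,192,54),("supLi",238,259,54),("supRi",391,259,54),("plate far L",200,149,10),("plate far R",430,151,10)):
    p=pt(c,u,v,z,True)-o;print(n,"along",(p@g).round(1),"across",(p@h).round(1))
for z in(35.5,35,34.5,34):
    bot.movel((SX,SY,z),max_speed=15); s=st(z)
    if s['contact_force'][2]>14: break
```

```text
end along 54.9 across 0.6
supL along 49.9 across -26.0
supR along 49.9 across 27.0
supLi along 25.9 across -26.9
supRi along 25.9 across 27.8
plate far L along 64.7 across -52.6
plate far R along 63.8 across 53.9
35.5 19.38 [533.   -15.45  35.66] [-3.4 -0.6  5.6] [-0.    0.68  0.01] 0.334 79.7
35 19.63 [533.02 -15.43  35.62] [-5.8  0.4 11. ] [ 0.03  1.03 -0.01] 0.327 80.2
34.5 19.88 [533.05 -15.42  35.59] [-5.7  0.1 14.6] [0.07 1.28 0.01] 0.327 80.7
```

The barrel is centred along the groove: its end is at +54.9 and the support edge at +49.9. There is a small sideways force from the far flank, so I'll relax it and press harder.

Run:
```python
from h import *
h=np.array([np.cos(.187),np.sin(.187)]); p=np.array([SX,SY])-1.0*h; z=34.0
for i in range(6):
    bot.movel((p[0],p[1],z),max_speed=15); bot.dwell(.2); s=st((p.round(2),z)); f=s['contact_force']; l=f[:2]@h
    if f[2]>26 and abs(l)<3: break
    p=p+.12*l*h
    if f[2]<26: z-=.7
bot.dwell(.5); st("end")
cv2.imwrite("pics/w_e.png",imaging.capture("wrist"))
```

```text
(array([533.02, -15.69]), 34.0) 20.33 [533.04 -15.47  35.55] [-6.5  0.7 16.5] [ 0.24  0.98 -0.07] 0.332 80.7
(array([532.28, -15.82]), 33.3) 20.78 [533.05 -15.45  35.52] [-5.5  1.5 20.7] [ 0.35  1.09 -0.01] 0.325 81.2
(array([531.69, -15.94]), 32.599999999999994) 21.23 [533.11 -15.48  35.48] [-6.9  2.5 25.5] [ 0.52  1.17 -0.04] 0.327 81.7
(array([530.94, -16.08]), 31.899999999999995) 21.68 [533.07 -15.48  35.45] [-5.9  2.  29. ] [0.65 1.16 0.  ] 0.328 82.0
(array([530.3, -16.2]), 31.899999999999995) 22.13 [533.06 -15.48  35.43] [-4.4  4.1 27.8] [ 0.76  0.87 -0.14] 0.324 81.6
(array([529.87, -16.28]), 31.899999999999995) 22.58 [533.12 -15.5   35.46] [-3.4  3.5 26.1] [ 0.83  0.6  -0.11] 0.333 81.5
end 23.08 [533.02 -15.5   35.43] [-3.2  3.9 25.7] [ 0.77  0.58 -0.04] 0.328 81.5
```

View pics/w_e.png

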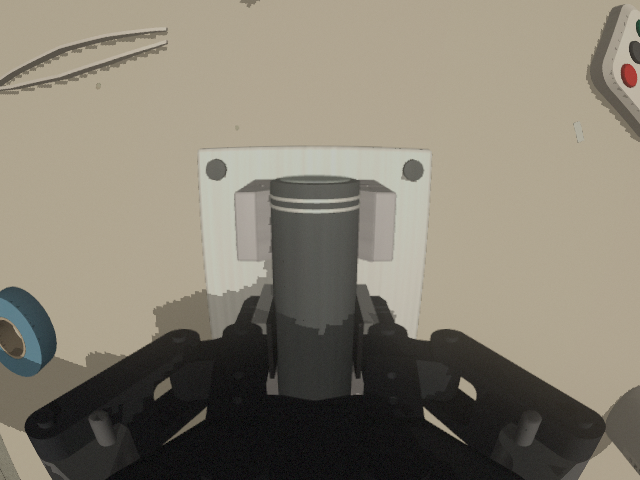

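The wrist view shows the barrel level in both supports. The tool position stays locked while the command shifts, so both flanks carry the load, with about 26 N down. The wrist moments match the side forces acting over the lever arm, so the supports are loaded evenly. Handing in.

```bash
python3 -c "
from bench import bot
print(bot.sign_off())"
```

```text
the job is handed in; nothing more can be done
None
```

The job is handed in: I zeroed the gauge with the V-block empty, and the thick barrel now sits centred in the V, gripped at about 80 N and pressed onto both flanks with about 26 N, after about 23 s of the 45 s allowed.

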